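# Grease the roller's nipple with the push gun

### The arm

A 7-joint arm with a two-finger parallel gripper is mounted at the origin on the work surface. World frame = base frame: x ahead of the robot, y to its left, z up, the work surface at z = 0. Lengths are in m, angles in rad, forces in N, time in s.
With the tool pointing down it reaches from about 0.4 to 0.925 m from the base axis. Payload 4.1 kg.
Tool frame: the origin (TCP) lies on the centre line of the jaws, within the pads' length; the fingertips stand 8 mm ahead of it and the grasp point (between the pads) lies 11 mm behind it; z points along the fingers, y is the line along which they close (so a half turn about z gives the same grasp; the last joint's range is limited). The gripper opens to 85 mm and grips with 20 to 120 N. Pads are 22 mm wide; open, the fingers measure 114 mm over their backs; the gripper's body (76 mm by 85 mm) begins 54 mm behind the grasp point. The pads swing forward as they close: fully open they stand 13 mm farther back than shut.
Start: joints at [1.146, 0.398, 0.045, 1.537, -0.019, 1.207, -0.051], TCP at [0.208, -0.616, 0.203] pointing down, gripper open.
Joint ranges: [-2.82, 2.82], [-0.49, 2.23], [-1.37, 1.46], [0, 2.46], [-1.36, 4.5], [0.23, 2], [-2.94, 2.94]. Speed limits (rad/s): [2.57, 2.57, 3.14, 3.14, 3.14, 3.14, 3.14].

### API

Orientations are given as a 3x3 rotation matrix whose columns are the frame's x, y, z axes.
In Python, from bench import ctrl, imaging gives the robot as it stands.
- The arm moves only by the tool jog_arm, never from a script. Its argument "deltas" is a list of rows, each a list of 7 numbers: the shift along the tool's x, y, z each as a share of 0.04 m, from -1 to 1, then the turn, a rotation vector about the tool's x, y, z each as a share of 0.12 rad, from -1 to 1, then the closure, from -1 (fully open) to 1 (shut). In form: [[x, y, z, wx, wy, wz, fingers], ...]. A call has 1 to 10 rows; each row shifts and turns the commanded pose from where the row before left it, along the tool's axes as they then stand; what a row does not reach is not made up. A row lasts 1/12 s, in which the tool goes at most 41.7 mm and 7.16 degrees, less where a joint would pass 70% of its speed; a pose out of reach is approached as far as the arm can. A call with a number of a shift or a turn outside -1 to 1 is refused whole. A call with a gripper value outside its range is refused whole. The fingers move at their own pace and stop on an object; "force" is the grip in N (left out, the last holds). Time passes only in rows, so rows that do not move let the fingers close. It gives the time, the measured TCP pose, the force, the opening and the grip force at its end, in the units of the state.
- ctrl.state(): the state, without advancing time (a new reading comes with each control period).
- imaging.camera(name): name is "side" or "top" or "wrist"; returns the picture (400x640x3 uint8, red, green, blue); there is no depth.
- imaging.get_calibration(name): a dict with "intrinsics" (3x3 intrinsics, pixels), "k1" (the pictures are not rectified: a ray, as slopes to the right and down, at radius r is drawn at 1 + k1 r^2 times it, then the intrinsics apply), "position" and "rotation" of the camera in the world. Camera axes: x right, y up, looking along -z (the intrinsics and any distortion apply to the point x, -y, -z); pixel columns grow to the right and rows downward; lengths in m; the calibration is good to about 2 mm. A picture is of the moment at which its call begins: read the wrist's pose just before it. get_calibration takes no time and is no camera call; for the wrist camera it gives the pose at the moment of the call.
- ctrl.hand_in(): hands the job in; it is judged then, once.
The state is a dict: "t": time; "q": joint angles; "dq": joint speeds; "joint_torque": joint torques, N m; "position": TCP position; "eef_rot": TCP orientation; "contact_force": force on the tool from outside, world axes, zero at the start; "ft_torque": the same for the moment, N m; "opening": finger opening in m; "grip_force": force on a finger pad.
Only numpy, scipy, OpenCV 4.12 (cv2) and the standard library are available. Lean on these libraries where they do the work, as an engineer would, in place of code of your own. Each camera call takes 0.05 s, during which the arm holds its last target. There are 200 camera calls.

### The job

First roll the aluminium roller along its cradle, away from you, without lifting it, until it drops into the vee at the far end with its grease nipple turned up, leaning though it may be. Then take the small upright grease gun, press its nose squarely onto the leaning nipple until it snaps on, and keep pushing so that the nose is driven most of its way into the barrel against the spring. Finish while still gripping the gun and holding it pressed in like that; leave everything else on the bench where it is.

Things in the scene. Friction and masses are not known exactly. Their poses are not given: they have to be found in the camera images.
- roller: loose aluminium roller lying across the rails: barrel 56 dia x 140 long, a 20 dia x 22 long steel journal at each end, about 0.9 kg, rolls freely. Origin on its axis at mid length, y along the axis. A brass button-head grease nipple stands out radially at mid length along the roller's own -z: at the start it hangs straight down between the rails
- nipple_tip (a point): centre of the nipple's tip, on the roller, turning with it: 50 from the roller's axis, 22 out from the barrel. The nipple's head is 16 dia, with a cone lead-in (8 dia at the tip, full width 4 further down) and a 9 dia stem behind it. The nipple points along the roller's own -z
- cradle: fixed dark steel cradle: two level rails 20 wide, 64 clear between, tops 40 above the table, with an 8 high stop at the robot's end and a vee at the far end. x is the rolling direction, y parallel to the roller's axis; origin on the table straight below the roller's axis when in the vee. Level rails from x = -140 to -21. The roller starts at x = -80 to -72, axis 68 up
- vee (a point): point where the roller's axis (mid length) lies when it rests in the vee, 59 above the table; the flanks slope 40 degrees. Rolled there without slipping the roller makes a little under half a turn, so its nipple ends up on top, leaning some 5 to 30 degrees, mostly towards the robot's end. The vee and friction hold it while the nipple is pushed along its own axis
- gun: palm-sized push-type grease gun, 112 tall, standing on its nose left or right of the cradle, about 0.26 kg: black barrel 34 dia from 36 to 100 up (grip it there from above), 26 dia steel knob above it, 30 dia steel nose from 0 to 22. z runs from mouth to knob. Origin fixed to the barrel: the centre of the open mouth while the nose is fully out
- gun_seat (a point): on the gun's nose: centre of the floor of its bore, 16.5 inside the mouth; the nipple's tip lies against it when snapped on. The bore is 19 dia; two sprung jaws, 6 inside the mouth, let the nipple's head through at about 5 N and snap shut behind it
- gun_nose (a joint): how far the gun's nose is pushed into the barrel: 0 fully out (spring force 12 N), 0.012 m fully in (17 N, then a hard stop)
- wash_bottle: white squeeze bottle with a bent spout, 62 dia x 185 tall, standing left or right (on the side without the gun); bystander
- file: flat file with a wooden handle, 245 long, lying; bystander
- bearing: ball bearing ring, 52 dia x 15 thick, lying flat; bystander
- wrench: open-ended wrench, lying; bystander
- hammer: hammer, lying; bystander
- grease_tin: round steel tin, 72 dia x 75 tall; bystander
Things that resemble listed ones, but are neither listed nor needed, are in the scene too. Leave any red look-alike of the roller alone.

How it is judged:
On the way, in this order (a step that is already met when the one before it is completed fails the run):
1. the roller lies at rest in the vee with its nipple up (horizontal distance between roller and vee below 0.008 m and height (world z) of roller below 0.063 m and angle between roller's own z axis and vertical above 2.44 rad and angular speed of roller below 0.3 rad/s), for 0.2 s.
2. the gun has snapped onto the nipple (distance between nipple_tip and gun_seat below 0.0035 m), for 0.1 s.
At the end, for the whole second after the job is handed in: Roller in the vee (axis within 8 mm), nipple within 40 degrees of upright; gun snapped on (nipple tip within 3.5 mm of bore floor), square to the nipple within 10 degrees, nose pushed in over 6 of its 12 mm, over 8 N on the nipple, fingers gripping the gun (horizontal distance between roller and vee below 0.008 m and height (world z) of roller below 0.063 m and angle between roller's own z axis and vertical above 2.44 rad and distance between nipple_tip and gun_seat below 0.0035 m and angle between the z axis of gun and the z axis of roller, either way round below 0.17 rad and value of joint gun_nose above 0.006 m and contact force between gun and roller above 8 N and contact force between the fingers and gun above 3 N); the arm keeps its last pose, push and grip.
It fails at once if the roller is lifted off the cradle (axis more than 17 mm above its height on the rails) (height (world z) of roller above 0.085 m).
It fails at once if a bystander is moved by more than 30 mm (distance of any of wash_bottle, file, bearing, wrench, hammer, grease_tin from where it was at the start of the episode above 0.03 m).
It also fails if it takes over 61 s, if anything falls off the work surface, if the arm or the gripper's body presses on something with over 40 N, if the wrist force passes 120 N, or if a joint passes its speed limit or range.

## Working session

There is one attempt and no reset: what is moved stays moved. The work goes in short steps, Python scripts to look and compute and a tool call to move; the robot and the scene stay as the last step left them, time stands still between calls to the robot, and variables do not carry over. Pictures are saved under pics/ and viewed, at most 10 in all, crops included, and the job is handed in when it is done.

Besides the shell and the picture viewer there is one more tool, called after ">>>" as name(argument=value, ...), one argument or row to a line, values as JSON. jog_arm: Moves the arm, as the interface text tells. Shift numbers are shares of 0.04 m and turn numbers shares of 0.12 rad, none past 1 either way. Its arguments: {"type":"object","properties":{"deltas":{"type":"array","items":{"type":"array","items":{"type":"number"}}},"force":{"type":"number"}},"required":["deltas"]}

```bash
ls; mkdir -p pics
python3 - <<'E'
from bench import ctrl, imaging
import cv2,numpy as np
for n in ("side","top"):
    c=imaging.get_calibration(n); print(n,{k:np.round(v,4).tolist() for k,v in c.items()})
    cv2.imwrite(f"pics/{n}0.png",imaging.camera(n)[:,:,::-1])
s=ctrl.state(); print(s["t"],s["position"],np.round(s["eef_rot"],3).tolist(),s["opening"])
E
```

```text
pics
side {'intrinsics': [[514.6695, 0.0, 319.7027], [0.0, 514.6695, 200.3619], [0.0, 0.0, 1.0]], 'k1': -0.0452, 'position': [-0.1428, 0.8804, 0.8286], 'rotation': [[-0.7664, 0.3584, -0.5331], [-0.6424, -0.429, 0.6351], [-0.0011, 0.8292, 0.559]]}
top {'intrinsics': [[398.0286, 0.0, 327.9645], [0.0, 398.0286, 197.3136], [0.0, 0.0, 1.0]], 'k1': -0.084, 'position': [0.4217, 0.0192, 1.1993], 'rotation': [[0.0177, 0.9892, -0.1458], [-0.9998, 0.0177, -0.0009], [0.0017, 0.1458, 0.9893]]}
0.1 [ 0.2078697  -0.61520887  0.20184017] [[0.947, 0.32, -0.001], [0.32, -0.947, 0.002], [-0.0, -0.002, -1.0]] 0.08485720743891022
```

View pics/side0.png

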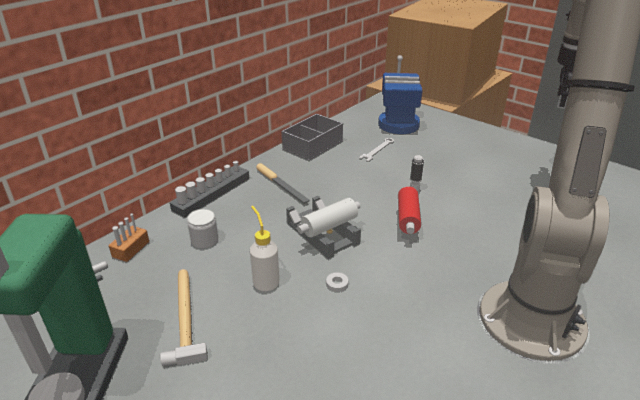

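View pics/top0.png

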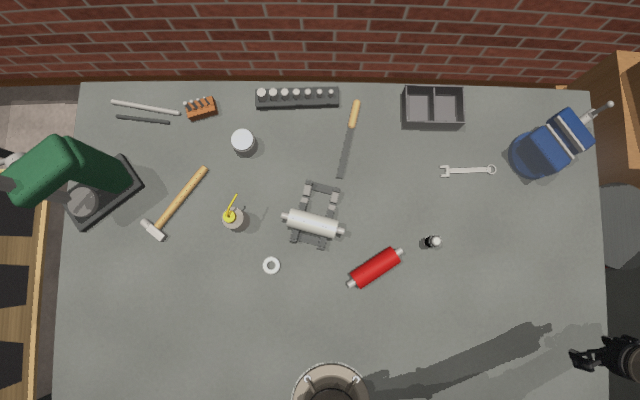

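Side view: aluminium roller on the cradle at (331,217), red look-alike at (410,212), and the black gun with its steel knob at (417,167). Top view: roller at (313,223), red look-alike at (375,267), gun at (432,242), vee end of the cradle near (322,188), wash bottle at (233,218). The black and steel fingers at (590,358) belong to the robot. I choose the silvery roller and the small upright black gun, and check both in one close crop.

```bash
cat > h.py <<'E'
import numpy as np, cv2
from bench import ctrl, imaging
def ray(c,uv):
    K=np.array(c["intrinsics"]);k=c["k1"]
    d=cv2.undistortPoints(np.array([[uv]],float),K,np.array([k,0,0,0.]))[0,0]
    v=np.array(c["rotation"])@np.array([d[0],-d[1],-1.]); return np.array(c["position"]),v/np.linalg.norm(v)
def onz(c,uv,z):
    p,v=ray(c,uv); return p+v*(z-p[2])/v[2]
def tri(rs):
    A=0;b=0
    for p,v in rs:
        M=np.eye(3)-np.outer(v,v);A=A+M;b=b+M@p
    x=np.linalg.solve(A,b); return x,[np.linalg.norm((np.eye(3)-np.outer(v,v))@(x-p)) for p,v in rs]
def proj(c,P):
    q=np.array(c["rotation"]).T@(np.array(P)-c["position"]); q=np.array([q[0],-q[1]])/-q[2]
    q=q*(1+c["k1"]*(q@q)); K=np.array(c["intrinsics"]); return K[:2,:2]@q+K[:2,2]
E
python3 - <<'E'
from h import *
s=cv2.imread("pics/side0.png");t=cv2.imread("pics/top0.png")
f=lambda im,x,y,w,h,k:cv2.resize(im[y:y+h,x:x+w],None,fx=k,fy=k,interpolation=cv2.INTER_CUBIC)
a=f(t,270,170,80,90,4);b=f(s,280,180,85,90,4);c=f(t,412,222,40,40,4);d=f(s,397,145,40,50,4)
W=np.zeros((560,664,3),np.uint8)
W[:360,:320]=a;W[:360,324:664]=b;W[360:520,:160]=c;W[360:560,324:484]=d
cv2.imwrite("pics/crop0.png",W)
E
```

```text
(no output)
```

View pics/crop0.png

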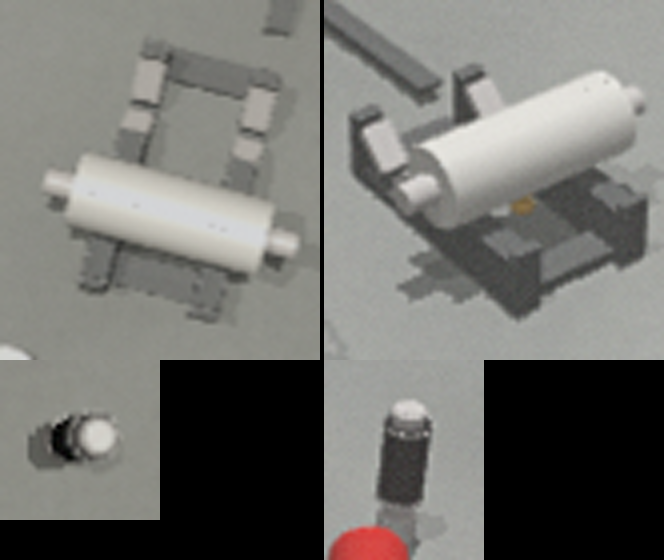

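The crop confirms it: silver roller with brass nipple under it (side, crop 522,205), vee flanks with their bottoms near crop (142,107) and (250,137), and the gun with steel knob and nose (knob at crop (97,438) in the top view and (408,410) in the side view). Now I measure them.

Run:
```python
from h import *
C={n:imaging.get_calibration(n) for n in("side","top")}
I={n:cv2.imread(f"pics/{n}0.png") for n in C}
def blob(n,x,y,w,h,th):
    g=I[n][y:y+h,x:x+w].min(2); m=(g>th).astype(np.uint8)
    k,l,st,ce=cv2.connectedComponentsWithStats(m); i=1+st[1:,4].argmax()
    p=np.argwhere(l==i)[:,::-1]+[x,y]; r=cv2.minAreaRect(p.astype(np.float32)); return ce[i]+[x,y],r,st[i]
rs=[]
for n,b in (("top",(275,200,75,50)),("side",(290,190,75,55))):
    c,r,st=blob(n,*b,165); print("roller",n,c.round(1),[np.round(q,1).tolist() if not np.isscalar(q) else round(q,1) for q in r],st); rs.append(ray(C[n],r[0]))
print("roller tri",tri(rs))
print("roller@.068",onz(C["top"],blob("top",275,200,75,50,165)[1][0],.068))
gs=[]
for n,b in (("top",(425,232,22,20)),("side",(405,148,25,16))):
    c,r,st=blob(n,*b,165); print("knob",n,c.round(1),r[1],st); gs.append(ray(C[n],c))
print("knob tri",tri(gs))
print("knob@.112",onz(C["top"],blob("top",425,232,22,20,165)[0],.112))
T=lambda u,v:(270+(u+.5)/4-.5,170+(v+.5)/4-.5)
S=lambda u,v:(280+(u-324+.5)/4-.5,180+(v+.5)/4-.5)
for a,z in (((142,107),.022),((250,137),.022),((46,183),.068),((297,243),.068),((140,42),.04),((283,78),.04),((82,283),.048),((218,318),.048)):
    print(a,onz(C["top"],T(*a),z).round(4))
for a in ((404,190),(640,98)): print("sideJ",onz(C["side"],S(*a),.068).round(4))
```

```text
roller top [312.1 222.2] [[312.2, 222.2], [64.6, 15.0], 15.5] [  6   9  63  27 804]
roller side [331.5 210.7] [[331.3, 207.3], [23.0, 57.1], 67.2] [ 14   7  57  31 813]
roller tri (array([0.51099313, 0.06089656, 0.10169546]), [np.float64(0.0026083468441531706), np.float64(0.0026083468441531637)])
roller@.068 [0.51595289 0.06371651 0.068     ]
knob top [436.3 240.6] (7.0, 7.0) [ 8  5  8  8 49]
knob side [417.9 156.9] (4.0, 8.0) [ 9  7  9  5 36]
knob tri (array([ 0.46657259, -0.27857418,  0.11444613]), [np.float64(0.0009573161296952867), np.float64(0.0009573161296953579)])
knob@.112 [ 0.46748777 -0.278727    0.112     ]
(142, 107) [0.5968 0.0886 0.022 ]
(250, 137) [0.5756 0.0074 0.022 ]
(46, 183) [0.5338 0.153  0.068 ]
(297, 243) [ 0.4943 -0.0267  0.068 ]
(140, 42) [0.6428 0.0903 0.04  ]
(283, 78) [ 0.6176 -0.016   0.04  ]
(82, 283) [0.4639 0.127  0.048 ]
(218, 318) [0.4407 0.0285 0.048 ]
sideJ [0.5449 0.1379 0.068 ]
sideJ [ 0.4931 -0.0355  0.068 ]
```

>>> jog_arm(
  deltas=[
    [0.63,-0.67,0,0,0,0,-1],
    [0.63,-0.67,0,0,0,0,-1],
    [0.63,-0.67,0,0,0,0,-1],
    [0.63,-0.67,0,0,0,0,-1],
    [0.63,-0.67,0,0,0,0,-1],
    [0.63,-0.67,0,0,0,0,-1],
    [0.63,-0.67,0,0,0,0,-1],
    [0.63,-0.67,0,0,0,0,-1],
    [0.63,-0.67,0,0,0,0,-1],
    [0.63,-0.67,0,0,0,0,-1],
  ],
)

```text
t: 0.93
position: [0.3611, -0.2794, 0.2026]
eef_rot: [[0.947, 0.32, -0.0], [0.32, -0.947, -0.0], [-0.0, -0.0, -1.0]]
contact_force: [0.2, 0.4, -0.5]
opening: 0.085
grip_force: 0.0
```

>>> jog_arm(
  deltas=[
    [0,0,0,0,0,0.92,-1],
    [0,0,0,0,0,0.92,-1],
    [0,0,0,0,0,0.92,-1],
    [0,0,0,0,0,0.92,-1],
    [0,0,0,0,0,0.92,-1],
    [0,0,0,0,0,0,-1],
  ],
)

```text
t: 1.43
position: [0.3607, -0.281, 0.2025]
eef_rot: [[0.974, -0.226, -0.001], [-0.226, -0.974, 0.0], [-0.001, -0.0, -1.0]]
contact_force: [0.8, -0.0, -0.7]
opening: 0.0853
grip_force: 0.0
```

>>> jog_arm(
  deltas=[
    [0.01,-0.92,0,0,0,0,-1],
    [0.01,-0.92,0,0,0,0,-1],
    [0.01,-0.92,0,0,0,0,-1],
    [0.01,-0.92,0,0,0,0,-1],
    [0.01,-0.92,0,0,0,0,-1],
    [0.01,-0.92,0,0,0,0,-1],
    [0.01,-0.92,0,0,0,0,-1],
    [0.01,-0.92,0,0,0,0,-1],
    [0.01,-0.92,0,0,0,0,-1],
    [0.01,-0.92,0,0,0,0,-1],
  ],
)

```text
t: 2.27
position: [0.4473, 0.0781, 0.2028]
eef_rot: [[0.975, -0.221, 0.0], [-0.221, -0.975, -0.0], [0.0, 0.0, -1.0]]
contact_force: [1.5, 0.2, -0.5]
opening: 0.0858
grip_force: 0.0
```

Run:
```python
from h import *
c=imaging.get_calibration("wrist"); im=imaging.camera("wrist")[:,:,::-1]
s=ctrl.state(); print(s["position"],np.round(s["contact_force"],1),{k:np.round(v,4).tolist() for k,v in c.items()})
np.save("w1.npy",c,allow_pickle=True)
cv2.imwrite("pics/w1.png",im)
for P in ((.5338,.153,.068),(.4943,-.0267,.068),(.5968,.0886,.022),(.5756,.0074,.022)): print(proj(c,P).round(1))
```

```text
[0.44880801 0.0872361  0.20353015] [2.3 6.2 1.8] {'intrinsics': [[281.1384, 0.0, 322.4265], [0.0, 281.1384, 205.003], [0.0, 0.0, 1.0]], 'k1': 0.0075, 'position': [0.5305, 0.059, 0.3736], 'rotation': [[-0.2226, 0.9221, 0.3165], [-0.9749, -0.2104, -0.0727], [-0.0004, -0.3248, 0.9458]]}
[234.4 126.2]
[410.2 124.7]
[283.4  53.1]
[358.7  55.7]
```

View pics/w1.png

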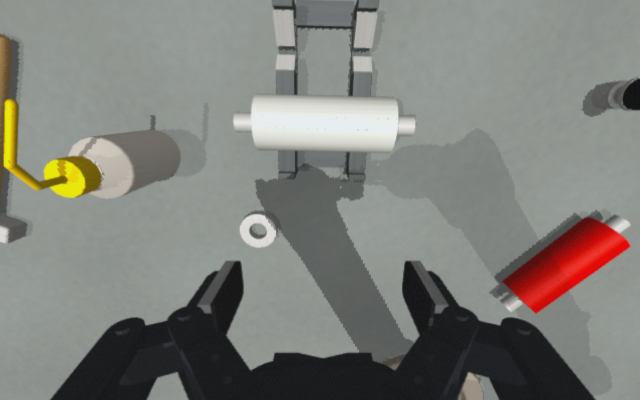

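The wrist view shows the roller lying square across the rails, with ends at (234,121) and (415,125). Its middle at column 325 is centred between the fingers (240 and 405), and the bearing is at (257,230), clear of the path. I descend behind the roller.

>>> jog_arm(
  deltas=[
    [0,0,0.7,0,0,0,-1],
    [0,0,0.7,0,0,0,-1],
    [0,0,0.7,0,0,0,-1],
    [0,0,0.7,0,0,0,-1],
    [0,0,0.7,0,0,0,-1],
    [0,0,0,0,0,0,-1],
    [0,0,0,0,0,0,-1],
  ],
)

```text
t: 2.9
position: [0.4461, 0.0761, 0.062]
eef_rot: [[0.975, -0.222, -0.004], [-0.222, -0.975, -0.0], [-0.003, 0.001, -1.0]]
contact_force: [-0.7, -0.6, 0.6]
opening: 0.0851
grip_force: 0.0
```

>>> jog_arm(
  deltas=[
    [0.2,0,0,0,0,0,-1],
    [0.2,0,0,0,0,0,-1],
    [0.2,0,0,0,0,0,-1],
    [0.1,0,0,0,0,0,-1],
    [0.1,0,0,0,0,0,-1],
    [0.1,0,0,0,0,0,-1],
    [0.1,0,0,0,0,0,-1],
    [0.1,0,0,0,0,0,-1],
    [0.1,0,0,0,0,0,-1],
    [0.1,0,0,0,0,0,-1],
  ],
)

```text
t: 3.73
position: [0.4983, 0.0647, 0.0627]
eef_rot: [[0.975, -0.224, -0.0], [-0.224, -0.975, -0.0], [-0.0, 0.0, -1.0]]
contact_force: [-0.3, -0.6, 0.7]
opening: 0.0852
grip_force: 0.0
```

Run:
```python
from h import *
s=ctrl.state(); print(s["position"],np.round(s["contact_force"],1))
a=imaging.camera("side")[150:290,240:400,::-1]; b=imaging.camera("wrist")[:,:,::-1]
W=np.zeros((420,800,3),np.uint8); W[:280,:320]=cv2.resize(a,None,fx=2,fy=2); W[:300,320:800]=cv2.resize(b,(480,300))
cv2.imwrite("pics/p1.png",W)
```

```text
[0.49834272 0.06473156 0.06270299] [-0.3 -0.6  0.7]
```

View pics/p1.png

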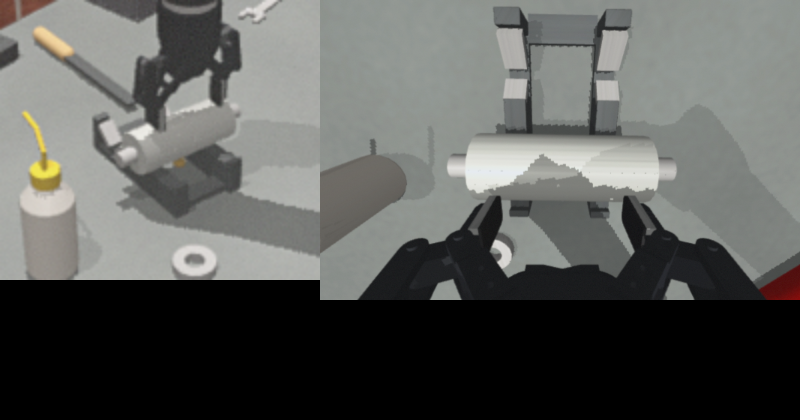

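The fingers straddle the middle and have just reached the roller's near side (crop 490,200 and 640,200). I now push slowly.

>>> jog_arm(
  deltas=[
    [0.1,0,0,0,0,0,-1],
    [0.1,0,0,0,0,0,-1],
    [0.1,0,0,0,0,0,-1],
    [0.1,0,0,0,0,0,-1],
    [0.1,0,0,0,0,0,-1],
    [0.1,0,0,0,0,0,-1],
    [0.1,0,0,0,0,0,-1],
    [0.1,0,0,0,0,0,-1],
    [0.1,0,0,0,0,0,-1],
    [0.08,0,0,0,0,0,-1],
  ],
)

```text
t: 4.67
position: [0.5368, 0.0559, 0.0628]
eef_rot: [[0.975, -0.224, 0.0], [-0.224, -0.975, -0.0], [0.0, 0.0, -1.0]]
contact_force: [0.5, -0.7, -0.6]
opening: 0.0853
grip_force: 0.0
```

>>> jog_arm(
  deltas=[
    [0.08,0,0,0,0,0,-1],
    [0.08,0,0,0,0,0,-1],
    [0.08,0,0,0,0,0,-1],
    [0.06,0,0,0,0,0,-1],
    [0,0,0,0,0,0,-1],
    [0,0,0,0,0,0,-1],
  ],
)

```text
t: 5.17
position: [0.548, 0.0533, 0.0627]
eef_rot: [[0.975, -0.224, -0.0], [-0.224, -0.975, -0.0], [-0.0, 0.0, -1.0]]
contact_force: [0.4, -0.4, 0.1]
opening: 0.0854
grip_force: 0.0
```

Run:
```python
from h import *
s=ctrl.state(); print(s["position"],np.round(s["contact_force"],1))
a=imaging.camera("side")[150:290,240:400,::-1]; b=imaging.camera("wrist")[:,:,::-1]
W=np.zeros((300,800,3),np.uint8); W[:280,:320]=cv2.resize(a,None,fx=2,fy=2); W[:300,320:800]=cv2.resize(b,(480,300))
cv2.imwrite("pics/p2.png",W)
```

```text
[0.54799012 0.05333761 0.06271861] [ 0.4 -0.4  0.1]
```

View pics/p2.png

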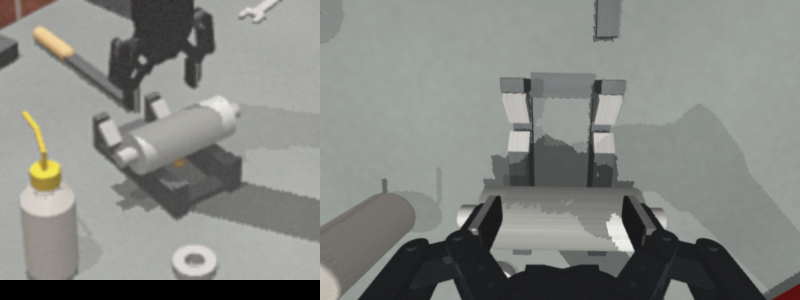

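Run:
```python
from h import *
s=ctrl.state(); R=np.array(s["eef_rot"]); p=np.array(s["position"]); print(s["q"],p)
c=imaging.get_calibration("side"); w=imaging.get_calibration("wrist")
for dz in (-.06,-.011,0,.008):
  for y in (-.0425,.0425):
    P=p+R@[0,y,dz]; a=proj(c,P); b=proj(w,P); print(dz,y,P.round(3),((a-[240,150])*2).round(0),(b*.75+[320,0]).round(0))
print(w["position"], w["rotation"])
```

```text
[ 0.2414367   0.41074246 -0.51456737  1.90704613  0.25601721  0.88874959
 -2.19717251] [0.54778538 0.05336218 0.06271907]
-0.06 -0.0425 [0.557 0.095 0.123] [134.  99.] [494. 225.]
-0.06 0.0425 [0.538 0.012 0.123] [188.  76.] [630. 225.]
-0.011 -0.0425 [0.557 0.095 0.074] [135. 131.] [512. 188.]
-0.011 0.0425 [0.538 0.012 0.074] [188. 108.] [612. 188.]
0 -0.0425 [0.557 0.095 0.063] [135. 138.] [514. 182.]
0 0.0425 [0.538 0.012 0.063] [188. 115.] [609. 182.]
0.008 -0.0425 [0.557 0.095 0.055] [135. 143.] [516. 178.]
0.008 0.0425 [0.538 0.012 0.055] [187. 120.] [607. 178.]
[0.63094951 0.03405519 0.23345736] [[-2.25331038e-01  9.21320178e-01  3.16851784e-01]
 [-9.74282033e-01 -2.12859494e-01 -7.39280511e-02]
 [-6.66494808e-04 -3.25361285e-01  9.45589546e-01]]
```

Run:
```python
from h import *
c=imaging.get_calibration("side"); w=imaging.get_calibration("wrist")
S=lambda u,v:(240+u/2,150+v/2); Wr=lambda u,v:((u-320)/.75,v/.75)
s=ctrl.state(); R=np.array(s["eef_rot"]); p=np.array(s["position"])
for a,b in (((130,110),(492,200)),((193,87),(632,200))):
    x,e=tri([ray(c,S(*a)),ray(w,Wr(*b))]); print(x.round(4),np.round(e,4),(R.T@(x-p)).round(4))
for P in ((.5338,.153,.068),(.4943,-.0267,.068)): print("journal wrist",(proj(w,P)*.75+[320,0]).round(0))
im=imaging.camera("top"); cv2.imwrite("pics/t2.png",cv2.resize(im[160:280,250:450,::-1],None,fx=4,fy=4))
```

```text
[0.564  0.0982 0.1044] [0.0019 0.0019] [ 0.0057 -0.0473 -0.0417]
[0.5393 0.0019 0.0998] [0.0012 0.0012] [ 0.0032  0.0521 -0.0371]
journal wrist [461. 220.]
journal wrist [659. 218.]
```

View pics/t2.png

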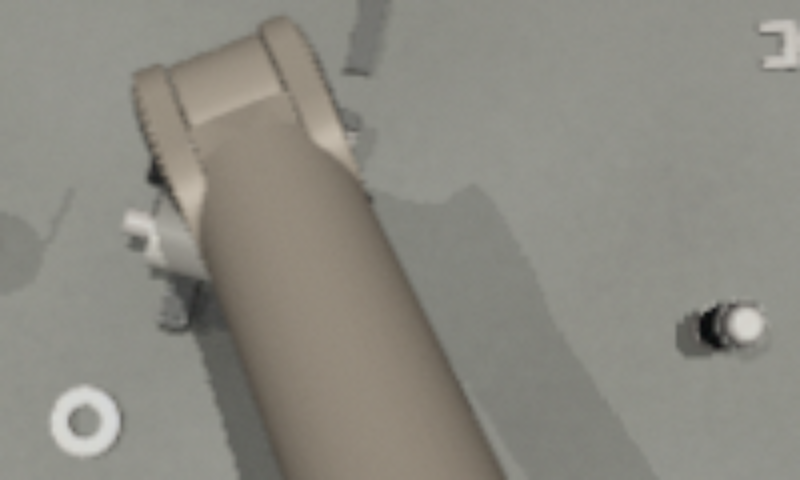

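The roller has not moved. It is still at crop (150,235), with the gun at (740,325). The fingers passed over its top. Triangulated, the open fingertips stand about 40 mm behind the reported TCP, which contradicts the text's few millimetres, so I will work from the measured tip height. I back off and check again lower down.

>>> jog_arm(
  deltas=[
    [-0.5,0,0,0,0,0,-1],
    [-0.5,0,0,0,0,0,-1],
    [-0.5,0,0,0,0,0,-1],
    [-0.5,0,0,0,0,0,-1],
    [-0.5,0,0,0,0,0,-1],
    [0,0,0.25,0,0,0,-1],
    [0,0,0.25,0,0,0,-1],
    [0,0,0,0,0,0,-1],
    [0,0,0,0,0,0,-1],
  ],
)

```text
t: 6.07
position: [0.4508, 0.0755, 0.0421]
eef_rot: [[0.974, -0.225, -0.001], [-0.225, -0.974, 0.0], [-0.001, 0.0, -1.0]]
contact_force: [0.2, 0.3, -0.4]
opening: 0.0851
grip_force: 0.0
```

Run:
```python
from h import *
s=ctrl.state(); R=np.array(s["eef_rot"]); p=np.array(s["position"]); print(p,np.round(s["contact_force"],1))
c=imaging.get_calibration("side"); w=imaging.get_calibration("wrist")
for z in (-.05,-.04,-.03,0):
  for y in (-.05,.05): P=p+R@[.004,y,z]; print(z,y,((proj(c,P)-[260,140])*3).round(0),(proj(w,P)).round(0))
a=imaging.camera("side")[140:290,260:400,::-1]; b=imaging.camera("wrist")[:,:,::-1]
cv2.imwrite("pics/w3.png",b)
W=np.zeros((450,800,3),np.uint8); W[:450,:420]=cv2.resize(a,None,fx=3,fy=3,interpolation=cv2.INTER_CUBIC); W[:237,420:800]=cv2.resize(b,(380,237))
cv2.imwrite("pics/p3.png",W)
```

```text
[0.45078184 0.07553582 0.04212049] [ 0.2  0.3 -0.4]
-0.05 -0.05 [205. 267.] [222. 280.]
-0.05 0.05 [301. 222.] [423. 280.]
-0.04 -0.05 [205. 277.] [229. 270.]
-0.04 0.05 [301. 232.] [416. 269.]
-0.03 -0.05 [205. 287.] [234. 260.]
-0.03 0.05 [300. 242.] [411. 260.]
0 -0.05 [205. 316.] [248. 237.]
0 0.05 [299. 271.] [397. 237.]
```

View pics/p3.png

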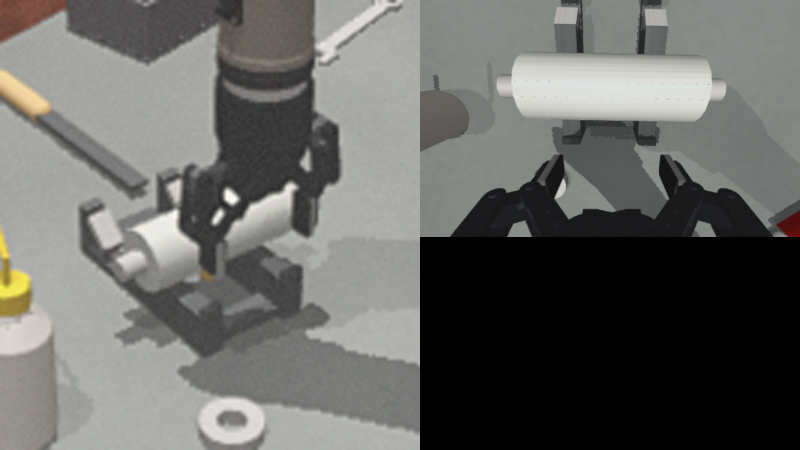

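Side crop: the tips are at (213,278) and (308,235), which matches the points 40 mm behind the TCP, so the tips stand about 0.082 high. I go 22 mm lower and then push.

>>> jog_arm(
  deltas=[
    [0,0,0.28,0,0,0,-1],
    [0,0,0.27,0,0,0,-1],
    [0.15,0,0,0,0,0,-1],
    [0.15,0,0,0,0,0,-1],
    [0.15,0,0,0,0,0,-1],
    [0.1,0,0,0,0,0,-1],
    [0.1,0,0,0,0,0,-1],
    [0.1,0,0,0,0,0,-1],
    [0.1,0,0,0,0,0,-1],
    [0.1,0,0,0,0,0,-1],
  ],
)

```text
t: 7.0
position: [0.4882, 0.0671, 0.0209]
eef_rot: [[0.975, -0.224, 0.001], [-0.224, -0.975, -0.0], [0.001, -0.0, -1.0]]
contact_force: [-1.4, -0.8, 0.3]
opening: 0.0853
grip_force: 0.3
```

```bash
cat > r.py <<'E'
from h import *
s=ctrl.state(); print(s["t"],np.round(s["position"],4),np.round(s["contact_force"],1))
w=imaging.get_calibration("wrist"); b=imaging.camera("wrist"); 
g=(b.min(2)>130)&(b.max(2)-b.min(2)<30); g[260:]=0; g[:,:180]=0; g[:,480:]=0
k,l,st,ce=cv2.connectedComponentsWithStats(g.astype(np.uint8)); 
for i in np.argsort(-st[1:,4])[:4]+1: print(st[i].tolist(),ce[i].round(0),onz(w,ce[i],.068).round(4))
E
python3 r.py
```

```text
7.0 [0.4882 0.0671 0.0209] [-1.4 -0.8  0.3]
[180, 152, 300, 108, 30678] [328. 206.] [0.5286 0.055  0.068 ]
[383, 0, 60, 68, 2824] [411.  32.] [0.5905 0.0088 0.068 ]
[204, 0, 58, 65, 2725] [234.  31.] [0.6061 0.0744 0.068 ]
[381, 83, 51, 44, 1331] [402. 101.] [0.5666 0.0154 0.068 ]
```

>>> jog_arm(
  deltas=[
    [0.1,0,0,0,0,0,-1],
    [0.1,0,0,0,0,0,-1],
    [0.1,0,0,0,0,0,-1],
    [0.1,0,0,0,0,0,-1],
    [0.1,0,0,0,0,0,-1],
    [0.1,0,0,0,0,0,-1],
    [0.1,0,0,0,0,0,-1],
    [0.08,0,0,0,0,0,-1],
    [0.08,0,0,0,0,0,-1],
  ],
)

```text
t: 7.8
position: [0.5215, 0.0594, 0.0208]
eef_rot: [[0.975, -0.224, 0.0], [-0.224, -0.975, -0.0], [0.0, 0.0, -1.0]]
contact_force: [-0.6, 0.3, 1.4]
opening: 0.0856
grip_force: 0.4
```

```bash
python3 r.py
```

```text
7.8 [0.5215 0.0594 0.0208] [-0.6  0.3  1.4]
[180, 151, 300, 109, 30962] [328. 206.] [0.562  0.0475 0.068 ]
[180, 0, 86, 145, 6256] [216.  85.] [0.6231 0.08   0.068 ]
[379, 68, 101, 82, 4608] [429. 107.] [ 0.5951 -0.0029  0.068 ]
[310, 108, 59, 27, 361] [339. 124.] [0.597  0.0346 0.068 ]
```

>>> jog_arm(
  deltas=[
    [0.06,0,0,0,0,0,-1],
    [0.06,0,0,0,0,0,-1],
    [0.06,0,0,0,0,0,-1],
    [0.06,0,0,0,0,0,-1],
    [0,0,0,0,0,0,-1],
    [0,0,0,0,0,0,-1],
    [0,0,0,0,0,0,-1],
    [0,0,0,0,0,0,-1],
  ],
)

```text
t: 8.52
position: [0.5304, 0.0574, 0.0208]
eef_rot: [[0.975, -0.224, 0.0], [-0.224, -0.975, -0.0], [0.0, 0.0, -1.0]]
contact_force: [1.5, -0.1, -0.1]
opening: 0.0853
grip_force: 0.0
```

```bash
python3 r.py
```

```text
8.5167 [0.5304 0.0574 0.0208] [ 1.5 -0.1 -0.1]
[180, 0, 300, 260, 57200] [327. 118.] [0.6095 0.037  0.068 ]
```

>>> jog_arm(
  deltas=[
    [-0.5,0,0,0,0,0,-1],
    [-0.5,0,0,0,0,0,-1],
    [-0.5,0,-0.7,0,0,0,-1],
    [-0.4,0,-0.8,0,0,0,-1],
    [0,0,-0.8,0,0,0,-1],
    [0,0,-0.8,0,0,0,-1],
    [0,0,-0.4,0,0,0,-1],
    [0,0,0,0,0,0,-1],
    [0,0,0,0,0,0,-1],
    [0,0,0,0,0,0,-1],
  ],
)

```text
t: 9.4
position: [0.4555, 0.0741, 0.1598]
eef_rot: [[0.975, -0.224, -0.002], [-0.224, -0.975, -0.001], [-0.002, 0.001, -1.0]]
contact_force: [0.5, -0.1, -1.4]
opening: 0.0849
grip_force: 0.0
```

Run:
```python
from h import *
s=ctrl.state(); print(s["t"],np.round(s["position"],4),np.round(s["contact_force"],1))
w=imaging.get_calibration("wrist"); b=imaging.camera("wrist")[:,:,::-1]; a=imaging.camera("side")[:,:,::-1]
np.save("w4.npy",w,allow_pickle=True); cv2.imwrite("pics/w4.png",b); cv2.imwrite("pics/s4.png",a)
W=np.zeros((560,800,3),np.uint8); W[:240,:800]=cv2.resize(b[0:150,70:570],(800,240)); W[240:560,:400]=cv2.resize(a[160:240,270:370],None,fx=4,fy=4,interpolation=cv2.INTER_CUBIC)
cv2.imwrite("pics/p4.png",W)
```

```text
9.4 [0.4555 0.0741 0.1598] [ 0.5 -0.1 -1.4]
```

View pics/p4.png

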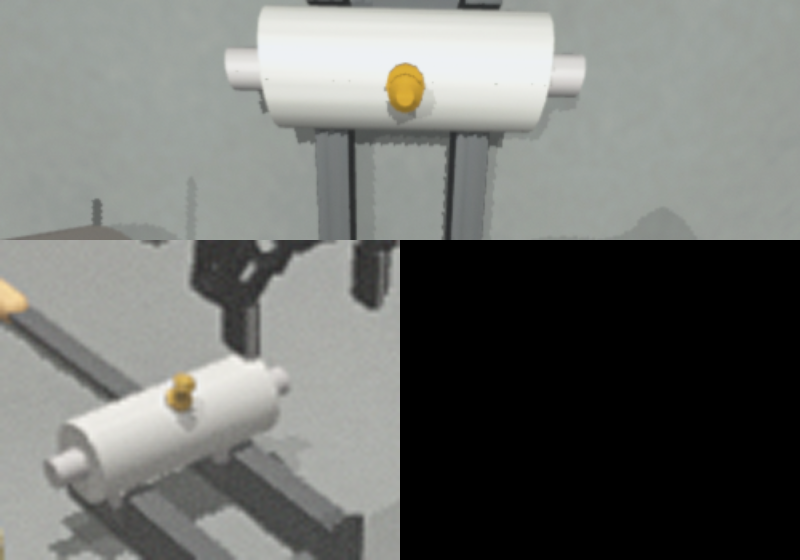

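The roller lies in the vee with its brass nipple up, leaning towards the robot. In the wrist crop the head is at (405,80) with the tip disc near (404,97). In the side crop the head is at (185,382).

```bash
cat > n.py <<'E'
from h import *
def yel(im,box):
    x,y,w,h=box; z=cv2.cvtColor(im,cv2.COLOR_BGR2HSV)[y:y+h,x:x+w]
    m=cv2.inRange(z,(12,120,90),(35,255,255)); k,l,st,ce=cv2.connectedComponentsWithStats(m); i=1+st[1:,4].argmax()
    p=np.argwhere(l==i)[:,::-1]+[x,y]; return p,ce[i]+[x,y]
E
python3 - <<'E'
from n import *
w=np.load("w4.npy",allow_pickle=True).item(); c=imaging.get_calibration("side")
b=cv2.imread("pics/w4.png"); a=cv2.imread("pics/s4.png")
pw,cw=yel(b,(270,20,110,80)); ps,cs=yel(a,(290,180,60,40))
print("w",cw,pw.min(0),pw.max(0),len(pw)); print("s",cs,ps.min(0),ps.max(0),len(ps))
for r in range(ps[:,1].min(),ps[:,1].max()+1): q=ps[ps[:,1]==r,0]; print(r,q.min(),q.max(),end="; ")
print()
for r in range(pw[:,1].min(),pw[:,1].max()+1): q=pw[pw[:,1]==r,0]; print(r,q.min(),q.max(),[int(x) for x in b[r,(q.min()+q.max())//2]],end="; ")
print()
print(tri([ray(c,cs),ray(w,cw)]))
Tw=lambda u,v:(70+u*.625,v*.625)
J=[onz(w,Tw(*q),.059) for q in ((226,69),(585,75))]; print("journal ends",J,np.linalg.norm(J[0]-J[1]),(J[0]+J[1])/2)
# bright roller mask
g=(b.min(2)>150).astype(np.uint8); g[100:]=0; k,l,st,ce=cv2.connectedComponentsWithStats(g); i=1+st[1:,4].argmax(); r=cv2.minAreaRect(np.argwhere(l==i)[:,::-1].astype(np.float32)); print(r,st[i])
T=lambda u,v:(270+u/4,160+(v-240)/4)
print([onz(c,T(*q),.059).round(4) for q in ((51,472),(283,380))])
E
```

```text
w [322.83333333  54.45970696] [311  40] [334  69] 546
s [314.66666667 197.43333333] [312 194] [317 201] 30
194 314 316; 195 314 317; 196 314 317; 197 313 317; 198 312 316; 199 312 316; 200 312 316; 201 314 316; 
40 321 325 [65, 161, 204]; 41 318 327 [57, 168, 213]; 42 317 329 [55, 172, 217]; 43 316 330 [55, 174, 218]; 44 315 331 [58, 174, 218]; 45 314 331 [56, 169, 214]; 46 313 332 [48, 139, 177]; 47 313 333 [57, 170, 214]; 48 313 333 [58, 175, 218]; 49 312 333 [61, 176, 221]; 50 312 333 [57, 176, 221]; 51 312 334 [58, 176, 220]; 52 312 334 [57, 173, 218]; 53 312 334 [57, 173, 217]; 54 311 334 [58, 172, 217]; 55 312 334 [57, 171, 216]; 56 312 334 [56, 171, 215]; 57 312 333 [56, 171, 216]; 58 313 333 [55, 172, 218]; 59 313 333 [56, 173, 218]; 60 313 333 [57, 174, 218]; 61 313 332 [57, 171, 216]; 62 314 332 [58, 170, 214]; 63 314 332 [56, 169, 213]; 64 314 331 [55, 169, 214]; 65 315 331 [55, 167, 214]; 66 316 330 [48, 137, 175]; 67 317 329 [42, 113, 142]; 68 318 328 [37, 105, 133]; 69 320 325 [48, 106, 132]; 
(array([0.57496426, 0.04588572, 0.09574068]), [np.float64(0.00032388431671199135), np.float64(0.0003238843167118434)])
journal ends [array([0.61049234, 0.13513175, 0.059     ]), array([ 0.564703  , -0.05024268,  0.059     ])] 0.19094592294252835 [0.58759767 0.04244454 0.059     ]
((319.5, 49.5), (99.0, 639.0), 90.0) [    0     0   640   100 55620]
[array([0.6117, 0.1279, 0.059 ]), array([ 0.564 , -0.0506,  0.059 ])]
```

>>> jog_arm(
  deltas=[
    [0.227,0.854,0,0,0,0,-1],
    [0.227,0.854,0,0,0,0,-1],
    [0.227,0.854,0,0,0,0,-1],
    [0.227,0.854,0,0,0,0,-1],
    [0.227,0.854,0,0,0,0,-1],
    [0.227,0.854,0,0,0,0,-1],
    [0.227,0.854,0,0,0,0,-1],
    [0.227,0.854,0,0,0,0,-1],
    [0.227,0.854,0,0,0,0,-1],
    [0.227,0.854,0,0,0,0,-1],
  ],
)

```text
t: 10.33
position: [0.4672, -0.2802, 0.1592]
eef_rot: [[0.975, -0.224, -0.003], [-0.224, -0.975, 0.001], [-0.003, -0.001, -1.0]]
contact_force: [0.3, 0.3, 1.2]
opening: 0.0854
grip_force: 0.0
```

>>> jog_arm(
  deltas=[
    [0,0,0,0,0,0,-1],
    [0,0,0,0,0,0,-1],
    [0,0,0,0,0,0,-1],
  ],
)

```text
t: 10.58
position: [0.4677, -0.2778, 0.1594]
eef_rot: [[0.975, -0.224, -0.002], [-0.224, -0.975, 0.002], [-0.003, -0.002, -1.0]]
contact_force: [0.1, 0.8, -0.2]
opening: 0.0854
grip_force: 0.0
```

Run:
```python
from n import *
s=ctrl.state(); R=np.array(s["eef_rot"]); p=np.array(s["position"]); print(s["t"],p.round(4),R.round(3).tolist())
w=imaging.get_calibration("wrist"); im=imaging.camera("wrist")[:,:,::-1].copy(); cv2.imwrite("pics/w5.png",im); np.save("w5.npy",w,allow_pickle=True)
G=np.array([.4675,-.2787,.112]); q=proj(w,G); print("knob pred",q.round(1))
x,y=(q-40).astype(int); y=max(y,0); g=im[y:y+80,x:x+80].min(2); m=(g>150).astype(np.uint8)
k,l,st,ce=cv2.connectedComponentsWithStats(m)
for i in range(1,k):
    if st[i,4]>30: print(st[i],ce[i]+[x,y],onz(w,ce[i]+[x,y],.112).round(4))
t=cv2.imread("pics/top0.png"); ct=imaging.get_calibration("top")
z=cv2.cvtColor(t,cv2.COLOR_BGR2HSV); m=cv2.inRange(z,(0,150,80),(8,255,255))|cv2.inRange(z,(172,150,80),(180,255,255)); m[:230]=0;m[300:]=0;m[:,:340]=0;m[:,410:]=0
r=cv2.minAreaRect(np.argwhere(m>0)[:,::-1].astype(np.float32)); print(r)
for q in cv2.boxPoints(r): print("red corner",onz(ct,q,.028).round(3))
print("red journal end",onz(ct,(403,250),.028).round(3))
hh=im.min(2)[150:330:10,220:430:10]; 
# knob in top again
print("R^T d",(R.T@(G-p)).round(4))
```

```text
10.5833 [ 0.4677 -0.2778  0.1594] [[0.975, -0.224, -0.002], [-0.224, -0.975, 0.002], [-0.003, -0.002, -1.0]]
knob pred [323.7 216.7]
[59 33 13 19 86] [347.6744186  218.25581395] [ 0.4616 -0.2979  0.112 ]
[74 33  6 17 52] [360.25       217.19230769] [ 0.4602 -0.3083  0.112 ]
[ 41  56  39  24 554] [344.61191336 246.67689531] [ 0.4363 -0.2901  0.112 ]
((375.076904296875, 267.1153869628906), (19.137155532836914, 49.92301559448242), 56.30992889404297)
red corner [ 0.373 -0.045  0.028]
red corner [ 0.455 -0.166  0.028]
red corner [ 0.409 -0.197  0.028]
red corner [ 0.328 -0.076  0.028]
red journal end [ 0.442 -0.203  0.028]
R^T d [0.0001 0.001  0.0474]
```

Run:
```python
from n import *
im=cv2.imread("pics/w5.png"); g=cv2.cvtColor(im,cv2.COLOR_BGR2GRAY); w=np.load("w5.npy",allow_pickle=True).item()
sub=g[190:290:4,270:376:4]
for i,r in enumerate(sub): print(190+4*i," ".join(f"{v:3d}" for v in r))
c=cv2.HoughCircles(cv2.resize(g[180:300,260:390],None,fx=3,fy=3),cv2.HOUGH_GRADIENT,1,30,param1=80,param2=20,minRadius=30,maxRadius=75)
if c is not None:
  for u,v,r in c[0][:4]: q=(260+u/3,180+v/3); print(q,r/3,onz(w,q,.112).round(4))
```

```text
190  97  96  97  97  99  97  99  98  97  99  66  20  24  54  75  65  29  22  67  82  81  82  81  81  83  91 137
194  99  99  99  98  98 100 100  98  97  97  33  69  72  36  30  37  80 132  37  85  83  83  91  98  90 108 147
198  99  99  98  97  98  98  97  99  99  97  67  36  38  85  87  86  48  41 155  99  98  98  98  98  98 114 152
202  98  98  97  96  97  98  97  99  98  98  53  40 100 109 110 111 103  69  49  98  97  99  99  99  98 133 154
206  97  98  99  95  97  98  98  98  99 100  31  95 107 120 120 128 111 108  29 134 150 105  99 102 128 153 155
210  98  97  97  98  98  95  96  97  99 101  31 107 119 121 118 120 121 112  43 128 154 154 153 154 153 154 152
214  97  97  98  98  98  95  98  98  99  99  30 105 120 117 116 120 122 116  46 142 154 152 153 154 151 152 153
218  97  99  98  98  97  99 100  98  98  99  68 106 118 115 117 136 119 111  49 156 153 153 154 154 152 152 152
222  97  98  98  98  96  99  99  98  98  99 101  97 112 116 121 118 118 101 147 155 152 153 153 156 155 152 153
226  99  98  98  97  97  97  97  97  97  97  99  99 119 106 113 109 125 152 155 154 154 152 
[... 1069 characters left out ...]
00 100  99 115 158 158 157 157 160 159 157 156 156 157 158 156 157 156
270 100  98  99  98  99 101 101 100 100 100 101 100 114 157 159 160 158 158 158 158 159 158 159 155 157 158 158
274  98  98 100  99  98 100 101 101 101 100 101 101 158 159 160 158 156 159 158 159 159 157 157 157 160 157 156
278  98  96  98  98  97  97 101  99 100 100 101 101 157 158 158 158 156 158 160 160 159 158 159 157 156 157 158
282  98  99 100  99 100  99 101 100  99 101 101 101 158 158 158 159 157 158 160 159 160 158 157 154 158 157 157
286  99 100  99  99  99  99 100 100  99 100 100 114 159 160 159 159 158 158 160 159 158 155 158 148 155 154 154
(np.float32(326.5), np.float32(211.5)) 18.9 [ 0.4714 -0.282   0.112 ]
```

>>> jog_arm(
  deltas=[
    [0.08,0.08,0.4,0,0,0,-1],
    [0,0,0.7,0,0,0,-1],
    [0,0,0.7,0,0,0,-1],
    [0,0,0.6,0,0,0,-1],
    [0,0,0.5,0,0,0,-1],
    [0,0,0.25,0,0,0,-1],
    [0,0,0.2,0,0,0,-1],
    [0,0,0,0,0,0,-1],
    [0,0,0,0,0,0,-1],
  ],
)

```text
t: 11.38
position: [0.4714, -0.2824, 0.0274]
eef_rot: [[0.975, -0.223, 0.001], [-0.223, -0.975, -0.0], [0.001, 0.0, -1.0]]
contact_force: [0.3, -1.0, 0.3]
opening: 0.0855
grip_force: 0.0
```

>>> jog_arm(
  deltas=[
    [0,0,0,0,0,0,1],
    [0,0,0,0,0,0,1],
    [0,0,0,0,0,0,1],
    [0,0,0,0,0,0,1],
    [0,0,0,0,0,0,1],
    [0,0,0,0,0,0,1],
    [0,0,0,0,0,0,1],
    [0,0,0,0,0,0,1],
  ],
  force=80,
)

```text
t: 12.05
position: [0.4712, -0.2828, 0.0276]
eef_rot: [[0.975, -0.224, 0.001], [-0.224, -0.975, -0.001], [0.001, 0.0, -1.0]]
contact_force: [-0.9, 1.2, 5.9]
opening: 0.0323
grip_force: 78.8
```

>>> jog_arm(
  deltas=[
    [0,0,-0.2,0,0,0,1],
    [0,0,-0.5,0,0,0,1],
    [0,0,-0.8,0,0,0,1],
    [0,0,-0.8,0,0,0,1],
    [0,0,-0.8,0,0,0,1],
    [0,0,-0.8,0,0,0,1],
    [0,0,-0.3,0,0,0,1],
    [0,0,0,0,0,0,1],
    [0,0,0,0,0,0,1],
  ],
)

```text
t: 12.8
position: [0.4699, -0.2825, 0.1937]
eef_rot: [[0.975, -0.224, -0.001], [-0.224, -0.975, 0.0], [-0.001, -0.0, -1.0]]
contact_force: [0.2, 0.1, -4.0]
opening: 0.0327
grip_force: 79.7
```

Run:
```python
from n import *
s=ctrl.state(); R=np.array(s["eef_rot"]); p=np.array(s["position"]); print(s["t"],p.round(4),np.round(s["contact_force"],1),s["opening"],np.round(s["q"],2))
w=imaging.get_calibration("wrist"); im=imaging.camera("wrist")[:,:,::-1].copy(); cv2.imwrite("pics/w6.png",im); np.save("w6.npy",w,allow_pickle=True)
c=imaging.get_calibration("side"); a=imaging.camera("side")[:,:,::-1].copy(); cv2.imwrite("pics/s6.png",a)
# gun mouth at table when grasped: tool-frame coords of mouth = z 0.0276 below
for n,cc in (("w",w),("s",c)):
  for z in (.0,.0276): print(n,z,proj(cc,p+R@[0,0,z]).round(1))
u,v=proj(c,p+R@[0,0,-.04]).astype(int); u=min(max(u-50,0),540); v=max(v-50,0); print(u,v)
W=np.zeros((400,800,3),np.uint8); W[:,:400]=cv2.resize(a[v:v+100,u:u+100],(400,400),interpolation=cv2.INTER_CUBIC); W[:,400:]=cv2.resize(im[180:380,220:420],(400,400))
cv2.imwrite("pics/p6.png",W)
```

```text
12.8 [ 0.4699 -0.2825  0.1937] [ 0.2  0.1 -4. ] 0.032739024493803864 [ 0.73  0.24 -0.32  1.78  0.08  1.13 -1.41]
w 0.0 [322.5 242.4]
w 0.0276 [322.5 226.2]
s 0.0 [420.2 130.9]
s 0.0276 [419.2 139.9]
371 67
```

View pics/p6.png

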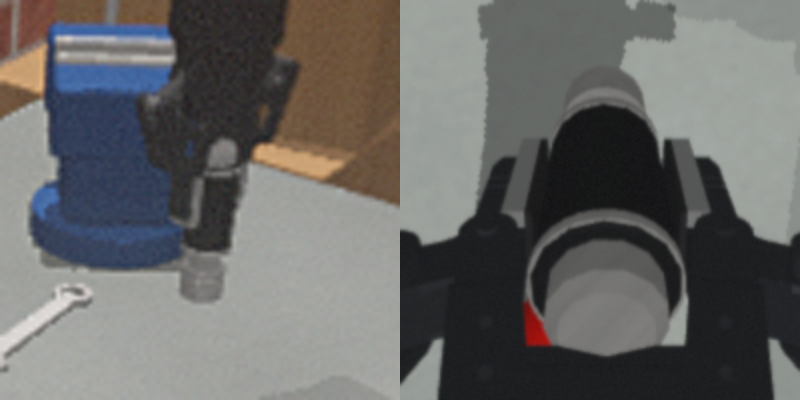

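The gun is held upright between the pads. In the side crop the nose bottom is at (201,292). In the wrist crop the knob is at (607,310) and the nose's far rim is at (601,67). I compare these with the predictions for a centred gun.

Run:
```python
from n import *
w=np.load("w6.npy",allow_pickle=True).item(); s=ctrl.state(); R=np.array(s["eef_rot"]); p=np.array(s["position"]); c=imaging.get_calibration("side")
f=lambda P:((proj(w,P)-[220,180])*2+[400,0]).round(0)
for x in (-.006,-.003,0,.003):
    print(x,"mouth rim",f(p+R@[x+.015,0,.0276]),"nose w",f(p+R@[x,.015,.0276]),"knob top c",f(p+R@[x,0,.0276-.112]),"knob near",f(p+R@[x-.013,0,.0276-.112]),"barrel top ring +x",f(p+R@[x+.017,0,.0276-.1]), "side mouth",((proj(c,p+R@[x,0,.0276])-[371,67])*4).round(0))
im=cv2.imread("pics/w6.png"); g=cv2.cvtColor(im,cv2.COLOR_BGR2GRAY)
print("col 320 rows 205-300",g[205:300:2,320].tolist())
print("row 222",g[222,295:350].tolist()); print("row 330",g[330,280:370:2].tolist())
```

```text
-0.006 mouth rim [604.  72.] nose w [643. 108.] knob top c [604. 341.] knob near [604. 390.] barrel top ring +x [603. 232.] side mouth [200. 298.]
-0.003 mouth rim [604.  65.] nose w [643. 101.] knob top c [604. 330.] knob near [604. 379.] barrel top ring +x [603. 220.] side mouth [197. 296.]
0 mouth rim [604.  57.] nose w [643.  94.] knob top c [604. 318.] knob near [604. 368.] barrel top ring +x [603. 208.] side mouth [194. 295.]
0.003 mouth rim [604.  50.] nose w [643.  87.] knob top c [603. 305.] knob near [604. 357.] barrel top ring +x [603. 196.] side mouth [190. 293.]
col 320 rows 205-300 [104, 104, 103, 104, 95, 93, 93, 93, 91, 100, 123, 123, 92, 86, 30, 24, 23, 24, 22, 25, 22, 22, 24, 23, 22, 21, 25, 22, 25, 25, 23, 23, 20, 23, 24, 26, 23, 22, 23, 25, 78, 89, 108, 43, 30, 30, 28, 50]
row 222 [103, 104, 103, 104, 104, 104, 104, 104, 103, 103, 97, 91, 91, 90, 91, 92, 93, 94, 93, 92, 92, 92, 92, 92, 92, 91, 91, 89, 91, 90, 90, 89, 90, 91, 91, 94, 91, 90, 91, 90, 89, 91, 94, 115, 143, 158, 159, 159, 160, 160, 161, 161, 161, 160, 161]
row 330 [32, 71, 83, 76, 26, 28, 48, 110, 112, 113, 114, 113, 112, 113, 117, 121, 123, 122, 124, 125, 124, 123, 122, 121, 122, 121, 121, 120, 119, 118, 114, 115, 115, 116, 118, 116, 107, 42, 27, 37, 117, 158, 65, 32, 33]
```

>>> jog_arm(
  deltas=[
    [0.018,-0.858,0,0,0,0,1],
    [0.018,-0.858,0,0,0,0,1],
    [0.018,-0.858,0,0,0,0,1],
    [0.018,-0.858,0,0,0,0,1],
    [0.018,-0.858,0,0,0,0,1],
    [0.018,-0.858,0,0,0,0,1],
    [0.018,-0.858,0,0,0,0,1],
    [0.018,-0.858,0,0,0,0,1],
    [0.018,-0.858,0,0,0,0,1],
    [0.018,-0.858,0,0,0,0,1],
  ],
)

```text
t: 13.73
position: [0.5532, 0.0514, 0.1921]
eef_rot: [[0.975, -0.224, -0.005], [-0.224, -0.975, -0.0], [-0.004, 0.001, -1.0]]
contact_force: [0.3, 0.2, -2.8]
opening: 0.033
grip_force: 80.1
```

>>> jog_arm(
  deltas=[
    [0,0,0,0,0.5,0,1],
    [0,0,0,0,0.6,0,1],
    [0,0,0,0,0.6,0,1],
    [0,0,0,0,0.6,0,1],
    [0,0,0,0,0.36,0,1],
    [0,0,0,0,0,0,1],
    [0,0,0,0,0,0,1],
    [0,0,0,0,0,0,1],
  ],
)

```text
t: 14.4
position: [0.5546, 0.0498, 0.1938]
eef_rot: [[0.926, -0.225, 0.303], [-0.214, -0.974, -0.07], [0.312, 0.0, -0.95]]
contact_force: [-0.0, -0.5, -2.9]
opening: 0.0326
grip_force: 80.3
```

```bash
cat > v.py <<'E'
from n import *
import sys
s=ctrl.state(); R=np.array(s["eef_rot"]); p=np.array(s["position"]); print(s["t"],p.round(4),R.round(3).tolist(),np.round(s["contact_force"],1))
w=imaging.get_calibration("wrist"); im=imaging.camera("wrist")[:,:,::-1].copy(); k=sys.argv[1]; cv2.imwrite(f"pics/w{k}.png",im); np.save(f"w{k}.npy",w,allow_pickle=True)
c=imaging.get_calibration("side"); a=imaging.camera("side")[:,:,::-1].copy(); cv2.imwrite(f"pics/s{k}.png",a)
T=np.array([.5716,.0468,.1064]); print("tip pred w",proj(w,T).round(1),"s",proj(c,T).round(1),"mouth w",proj(w,p+R@[-.003,-.001,.0276]).round(1),"s",proj(c,p+R@[-.003,-.001,.0276]).round(1))
cent=np.array([.575,.0459,.0957]); print("cent pred",proj(w,cent).round(1),proj(c,cent).round(1))
for n,i,C,h in (("w",im,w,70),("s",a,c,14)):
    q=proj(C,cent).astype(int); x,y=np.maximum(q-h,0)
    try:
        P,ce=yel(i,(x,y,2*h,2*h)); print(n,ce.round(1),P.min(0),P.max(0),len(P))
        if n=="w":
            for r in range(P[:,1].min(),P[:,1].max()+1,2): u=P[P[:,1]==r,0]; print(r,u.min(),u.max(),end="; ")
            print(); cw=ce
        else: print("tri centroid",tri([ray(w,cw),ray(c,ce)]))
    except Exception as e: print(n,e)
d=T-(p+R@[-.003,-.001,.0276]); print("tool delta to tip",(R.T@d).round(4))
E
python3 v.py 7
```

```text
14.4 [0.5546 0.0498 0.1938] [[0.926, -0.225, 0.303], [-0.214, -0.974, -0.07], [0.312, 0.0, -0.95]] [-0.  -0.5 -2.9]
tip pred w [321.5 211.8] s [315.3 194.6] mouth w [321.2 229.8] s [317.9 176.3]
cent pred [321.7 207.9] [314.5 197.4]
w [321.2 205.6] [313 197] [329 213] 225
197 322 322; 199 317 326; 201 315 328; 203 314 329; 205 313 329; 207 314 329; 209 314 328; 211 314 328; 213 315 328; 
s [314.6 197.3] [312 194] [317 201] 26
tri centroid (array([0.57670451, 0.04518414, 0.09496641]), [np.float64(0.000955497590670953), np.float64(0.0009554975906708942)])
tool delta to tip [-0.0078  0.0001  0.0608]
```

>>> jog_arm(
  deltas=[
    [-0.7,0,0,0,0,0,1],
    [-0.7,0,0,0,0,0,1],
    [0,0,0,0,0,0,1],
    [0,0,0,0,0,0,1],
    [0,0,0,0,0,0,1],
  ],
)

```text
t: 14.92
position: [0.5041, 0.0621, 0.1778]
eef_rot: [[0.925, -0.224, 0.307], [-0.213, -0.974, -0.07], [0.315, -0.001, -0.949]]
contact_force: [0.4, 0.3, -2.7]
opening: 0.0324
grip_force: 80.3
```

```bash
python3 v.py 8
python3 - <<'E'
from n import *
w=np.load("w8.npy",allow_pickle=True).item(); im=cv2.imread("pics/w8.png"); g=cv2.cvtColor(im,cv2.COLOR_BGR2GRAY)
q=proj(w,[.5735,.046,.1]).astype(int)
hsv=cv2.cvtColor(im,cv2.COLOR_BGR2HSV)
for r in range(q[1]-20,q[1]+20): print(r," ".join(f"{v:3d}" for v in g[r,q[0]-16:q[0]+17:2]))
print(q)
T=np.array([.5716,.0468,.1064]);n=np.array([-.3046,.076,.949])
print("model: tip",proj(w,T),"rim c",proj(w,T-.004*n),"base",proj(w,T-.022*n))
# roller axis in this view: lit roller silhouette edges at several columns
for u in (230,260,290,350,380,410): print(u,g[100:260:6,u].tolist())
E
```

```text
14.9167 [0.5041 0.0621 0.1778] [[0.925, -0.224, 0.307], [-0.213, -0.974, -0.07], [0.315, -0.001, -0.949]] [ 0.4  0.3 -2.7]
tip pred w [322.2 156.4] s [315.3 194.6] mouth w [321.1 229.8] s [330.5 190.9]
cent pred [322.3 154.6] [314.5 197.4]
w [322.2 154.5] [314 145] [331 164] 279
145 320 324; 147 317 328; 149 315 329; 151 314 330; 153 314 331; 155 314 330; 157 314 330; 159 315 329; 161 316 328; 163 318 326; 
s [314.7 197.5] [312 194] [317 201] 31
tri centroid (array([0.57493308, 0.04583514, 0.09547254]), [np.float64(0.00029344933268415896), np.float64(0.0002934493326841579)])
tool delta to tip [0.0462 0.0008 0.062 ]
135 238 237 237 237 237 237 237 237 237 237 237 237 237 236 236 236 236
136 238 237 238 238 238 237 237 238 237 237 238 238 237 238 238 238 237
137 238 238 238 238 238 238 238 239 238 238 238 238 238 238 238 238 238
138 238 238 238 238 238 239 238 238 238 238 239 238 239 239 238 238 239
139 239 239 239 239 239 239 239 238 238 239 239 239 238 238 238 238 239
140 238 239 239 239 239 238 239 239 238 238 238 239 238 238 239 238 239
141 239 239 239 238 239 238 238 238 238 238 2
[... 2651 characters left out ...]
3, 152]
260 [156, 155, 156, 158, 214, 230, 239, 239, 236, 223, 210, 172, 113, 154, 155, 151, 151, 150, 150, 149, 151, 149, 149, 150, 148, 149, 147]
290 [155, 154, 114, 101, 208, 230, 238, 238, 238, 226, 216, 179, 113, 119, 119, 116, 116, 117, 116, 116, 115, 114, 114, 113, 73, 64, 37]
350 [150, 150, 90, 61, 190, 228, 237, 238, 238, 235, 221, 194, 139, 126, 125, 125, 125, 123, 120, 110, 108, 107, 105, 105, 103, 64, 55]
380 [150, 151, 149, 149, 181, 224, 236, 239, 239, 237, 223, 201, 150, 146, 156, 154, 152, 156, 153, 154, 135, 135, 133, 137, 136, 139, 137]
410 [155, 154, 155, 156, 155, 156, 157, 158, 170, 143, 142, 156, 156, 155, 154, 157, 157, 156, 155, 157, 155, 155, 139, 137, 136, 137, 138]
```

The on-axis view matches the model: the tip disc is at about (322,155.7) against a predicted (322.2,156.4). I move over the nipple and approach along its axis.

>>> jog_arm(
  deltas=[
    [0.4,0.02,0,0,0,0,1],
    [0.4,0,0,0,0,0,1],
    [0.37,0,0.1,0,0,0,1],
    [0,0,0.3,0,0,0,1],
    [0,0,0.3,0,0,0,1],
    [0,0,0.3,0,0,0,1],
    [0,0,0.3,0,0,0,1],
    [0,0,0,0,0,0,1],
    [0,0,0,0,0,0,1],
    [0,0,0,0,0,0,1],
  ],
  force=110,
)

```text
t: 15.85
position: [0.5617, 0.048, 0.1424]
eef_rot: [[0.925, -0.224, 0.306], [-0.212, -0.975, -0.07], [0.314, 0.0, -0.95]]
contact_force: [0.7, 0.6, -3.4]
opening: 0.032
grip_force: 109.3
```

```bash
python3 v.py 9
python3 - <<'E'
import cv2
a=cv2.imread("pics/s9.png"); g=cv2.cvtColor(a,cv2.COLOR_BGR2GRAY)
for r in range(172,206): print(r," ".join(f"{v:3d}" for v in g[r,300:336]))
E
```

```text
15.85 [0.5617 0.048  0.1424] [[0.925, -0.224, 0.306], [-0.212, -0.975, -0.07], [0.314, 0.0, -0.95]] [ 0.7  0.6 -3.4]
tip pred w [321.1 223.5] s [315.3 194.6] mouth w [321.1 229.8] s [316.2 192.3]
cent pred [321.3 218.3] [314.5 197.4]
w [320.8 209.8] [311 205] [331 215] 135
205 320 322; 207 315 327; 209 313 329; 211 312 330; 213 311 331; 215 311 311; 
s [314.3 198.7] [312 196] [317 201] 18
tri centroid (array([0.58038986, 0.04355184, 0.08813192]), [np.float64(0.0018828426650630036), np.float64(0.001882842665063014)])
tool delta to tip [ 0.0011 -0.      0.0097]
172 165 164 165 163 162 165 164 164 164 169 118  64  49  58  55  54  63 101 109  90  54  54  50  58  49  53  51  48  45  54  97 150 170 168 166 167
173 162 165 163 165 165 164 164 166 164 171 113  57  46  53  54  52  68 100 106  73  53  47  45  53  60  55  49  55  51  64 112 161 168 168 167 170
174 165 164 166 166 164 161 165 164 168 166 107  60  52  52  54  57  91 111 106  73  49  47  54  55  50  50  51  43  54 111 140 165 170 167 167 168
175 165 161 162 160 162 164 163 163 164 166 138  88  59  50  49  64  97 107  91  57  59  5
[... 3797 characters left out ...]
 234 234 202 140 111 122 117 108 117 137 152 187 196 196 191 190 189 188 182 183 177 175 173 179 175 168 159
202 233 232 231 232 232 232 232 232 229 229 230 229 173 130 121 108 109 128 141 139 149 179 188 186 184 181 179 175 175 171 166 165 160 158 159 152
203 230 231 231 233 233 231 229 228 226 223 224 225 187 165 152 143 142 144 144 139 136 147 177 180 177 175 172 167 162 162 158 158 153 148 147 142
204 231 233 231 229 228 224 225 222 221 219 218 218 181 164 165 160 151 144 140 141 139 139 171 174 170 167 164 160 158 153 152 146 143 138 135 130
205 230 229 227 224 223 221 220 217 217 212 214 211 175 161 159 159 160 147 140 142 137 141 165 165 163 159 153 152 147 143 139 137 132 129 125 121
```

>>> jog_arm(
  deltas=[
    [0.07,-0.01,0,0,0,0,1],
    [0,0,0.1,0,0,0,1],
    [0,0,0.1,0,0,0,1],
    [0,0,0.1,0,0,0,1],
    [0,0,0.05,0,0,0,1],
    [0,0,0,0,0,0,1],
  ],
)

```text
t: 16.45
position: [0.5682, 0.0465, 0.129]
eef_rot: [[0.926, -0.224, 0.304], [-0.213, -0.975, -0.07], [0.312, 0.0, -0.95]]
contact_force: [-0.5, 0.1, -3.9]
opening: 0.0322
grip_force: 109.3
```

>>> jog_arm(
  deltas=[
    [0,0,0.06,0,0,0,1],
    [0,0,0.04,0,0,0,1],
    [0,0,0,0,0,0,1],
  ],
)

```text
t: 16.7
position: [0.5696, 0.0464, 0.126]
eef_rot: [[0.926, -0.224, 0.305], [-0.213, -0.975, -0.07], [0.313, 0.0, -0.95]]
contact_force: [-2.9, 0.8, -2.2]
opening: 0.0322
grip_force: 109.3
```

>>> jog_arm(
  deltas=[
    [-0.02,0,0.05,0,0,0,1],
    [-0.02,0,0.05,0,0,0,1],
    [0,0,0,0,0,0,1],
    [0,0,0,0,0,0,1],
  ],
)

```text
t: 17.03
position: [0.5703, 0.0462, 0.1218]
eef_rot: [[0.925, -0.224, 0.307], [-0.213, -0.975, -0.07], [0.315, -0.0, -0.949]]
contact_force: [0.6, 0.8, -5.1]
opening: 0.032
grip_force: 109.3
```

>>> jog_arm(
  deltas=[
    [0,0,0.05,0,0,0,1],
    [0,0,0.05,0,0,0,1],
    [0,0,0,0,0,0,1],
    [0,0,0,0,0,0,1],
  ],
)

```text
t: 17.37
position: [0.5711, 0.0458, 0.1183]
eef_rot: [[0.925, -0.224, 0.306], [-0.213, -0.975, -0.071], [0.314, 0.0, -0.949]]
contact_force: [-1.1, 0.3, -0.8]
opening: 0.0321
grip_force: 109.4
```

>>> jog_arm(
  deltas=[
    [0,0,0.05,0,0,0,1],
    [0,0,0.05,0,0,0,1],
    [0,0,0,0,0,0,1],
    [0,0,0,0,0,0,1],
    [0,0,0,0,0,0,1],
  ],
  force=120,
)

```text
t: 17.78
position: [0.5724, 0.0456, 0.1157]
eef_rot: [[0.925, -0.225, 0.306], [-0.213, -0.974, -0.072], [0.315, 0.001, -0.949]]
contact_force: [-6.2, 0.6, 8.9]
opening: 0.032
grip_force: 117.7
```

>>> jog_arm(
  deltas=[
    [0,0,0.06,0,0,0,1],
    [0,0,0.06,0,0,0,1],
    [0,0,0,0,0,0,1],
    [0,0,0,0,0,0,1],
    [0,0,0,0,0,0,1],
  ],
)

```text
t: 18.2
position: [0.5738, 0.0453, 0.1113]
eef_rot: [[0.925, -0.225, 0.306], [-0.213, -0.974, -0.072], [0.315, 0.001, -0.949]]
contact_force: [-7.8, 0.5, 11.7]
opening: 0.0318
grip_force: 117.7
```

```bash
python3 v.py 10 | head -3
python3 - <<'E'
import cv2
a=cv2.imread("pics/s10.png"); g=cv2.cvtColor(a,cv2.COLOR_BGR2GRAY)
for r in range(178,212): print(r," ".join(f"{v:3d}" for v in g[r,304:336]))
E
```

```text
18.2 [0.5738 0.0453 0.1113] [[0.925, -0.225, 0.306], [-0.213, -0.974, -0.072], [0.315, 0.001, -0.949]] [-7.8  0.5 11.7]
tip pred w [321. 245.] s [315.3 194.6] mouth w [321.1 229.8] s [313.4 200.3]
cent pred [321.2 237.9] [314.5 197.4]
178 167 170 150  95  58  53  61  54  56  50  55  56  57  74 104 100  82  81  70  73  82  85  89  93  94 106 166 170 165 166 167 170
179 165 164 169 139  83  53  57  46  54  55  64  71  81  62  61  66  91 111 117 117 117  88  73  82  98 139 164 170 169 168 167 164
180 165 167 172 168 105  56  53  60  59  56  82 103 107  71  51  52  53  55  60  61  63  51  54  84 115 161 165 167 167 165 165 167
181 162 166 166 145  81  59  52  51  57  63  99 106 101  62  47  51  55  47  48  50  49  47  63 109 161 173 169 168 167 168 166 167
182 165 163 167 117  67  52  56  62  54  67 104 110  78  54  52  50  58  55  54  51  46  51  78 121 160 167 168 165 167 164 166 168
183 164 166 167 130  76  53  48  48  60  93 109 106  72  55  53  50  49  55  55  56  43  52 118 150 166 167 170 166 168 168 167 169
184 164 165 167 150 103  58  53  53  61 102 107  93  64  49  55  54  52  
[... 2922 characters left out ...]
 136 140 135 135 129 126 125 127 124 119
207 215 212 210 208 205 170 155 155 157 154 157 155 141 137 135 139 137 136 133 132 134 133 130 135 130 124 127 126 121 120 126 127
208 207 203 203 202 201 169 157 153 155 154 152 151 140 137 134 134 134 133 132 130 132 129 126 127 125 125 123 119 121 128 145 145
209 199 199 196 196 188 165 149 151 148 150 149 146 140 135 134 130 132 130 131 129 125 128 125 122 128 120 116 119 125 153 157 157
210 195 191 189 186 163 152 148 146 147 144 140 136 140 134 130 128 129 129 126 127 127 125 123 125 121 110 101  94  87 127 147 154
211 188 185 179 176 153 144 145 143 143 139 138 135 131 128 125 128 129 125 128 126 121 119 116 115  94  82  77  78  81 100 129 143
```

>>> jog_arm(
  deltas=[
    [0,0,0.04,0,0,0,1],
    [0,0,0.02,0,0,0,1],
    [0,0,0,0,0,0,1],
    [0,0,0,0,0,0,1],
    [0,0,0,0,0,0,1],
    [0,0,0,0,0,0,1],
  ],
)

```text
t: 18.8
position: [0.5745, 0.0452, 0.1091]
eef_rot: [[0.925, -0.225, 0.306], [-0.213, -0.974, -0.072], [0.315, 0.001, -0.949]]
contact_force: [-8.7, 0.2, 12.2]
opening: 0.032
grip_force: 117.8
```

>>> jog_arm(
  deltas=[
    [0,0,0,0,0,0,1],
    [0,0,0,0,0,0,1],
    [0,0,0,0,0,0,1],
    [0,0,0,0,0,0,1],
    [0,0,0,0,0,0,1],
    [0,0,0,0,0,0,1],
  ],
)

```text
t: 19.3
position: [0.5745, 0.0451, 0.1092]
eef_rot: [[0.925, -0.225, 0.307], [-0.213, -0.974, -0.072], [0.315, 0.001, -0.949]]
contact_force: [-7.3, 0.1, 11.0]
opening: 0.0319
grip_force: 117.8
```

Run:
```python
from h import *
s=ctrl.state(); print(np.round(s["position"],4),np.round(s["contact_force"],1),s["grip_force"])
a=cv2.imread("pics/s8.png").astype(int); b=imaging.camera("side")[:,:,::-1].astype(int)
# roller ends (unoccluded) compared with the free-standing roller view
for x,y,w,h in ((280,205,25,20),(325,185,18,14)): print("roller end change",np.abs(a-b)[y:y+h,x:x+w].mean().round(1))
```

```text
[0.5745 0.0451 0.1092] [-7.3  0.1 11. ] 117.7675187587738
roller end change 2.0
roller end change 36.0
```

```bash
python3 -c "
from bench import ctrl; print(ctrl.hand_in())"
```

```text
the job is handed in; nothing more can be done
None
```

I handed the job in at 19.3 s; the hand-in returned no verdict. By my measurements the roller is in the vee with its nipple up, and the gun is snapped on with its nose about 9 of 12 mm in, pushing at roughly 16–18 N and gripped at 118 N. The open fingertips measured about 40 mm behind the reported TCP, not the few millimetres the text gives, so the first push passed over the roller without moving it.

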